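Rock test with a straightedge on a bowed cover plate

ROBOT

A 6-joint arm with a two-finger parallel gripper is mounted at the origin on the work surface; the furniture and walls round the work are solid. World frame = base frame: x ahead of the robot, y to its left, z up, the work surface at z = 0. Lengths are in mm, angles in rad, forces in N, time in s.
With the tool pointing down it reaches from about 275 to 825 mm from the base axis. Payload 5.2 kg.
Tool frame: the origin (TCP) lies midway between the tips of the shut fingers; the grasp point (between the pads) lies 19 mm behind it; z points along the fingers, y is the direction in which the jaws open and shut (so a half turn about z gives the same grasp; the last joint's range is limited). The gripper opens to 93 mm and grips with 3 to 60 N. Pads are 15 mm wide; open, the fingers measure 128 mm over their backs; the gripper's body (75 mm by 188 mm) begins 65 mm behind the grasp point.
Start: joints at [-1.306, 0.259, 1.535, -0, 1.348, -0.203], TCP at [248.028, -490.904, 218.653] pointing down, gripper open.
Joint ranges: [-3.14, 3.14], [-0.91, 2.08], [0.19, 2.58], [-1.22, 4.36], [0.22, 2.71], [-3.12, 3.12]. Speed limits (rad/s): [2.57, 2.57, 3.14, 3.14, 3.14, 3.14].

INTERFACE

Orientations are given as [roll, pitch, yaw] about the fixed x, y, z axes, in that order (R = Rz(yaw) Ry(pitch) Rx(roll)).
In Python, from station import env, cams, order gives the robot as it stands.
- The arm moves only by the tool servo_tool, never from a script. Its argument "plan" is a list of rows, each a list of 2 entries, a list of its own where there are three numbers: the shift along the tool's x, y, z in mm, then the turn, a rotation vector about the tool's x, y, z in rad. In form: [[[dx, dy, dz], [rx, ry, rz]], ...]. A call has 1 to 12 rows; each row shifts and turns the commanded pose from where the row before left it, along the tool's axes as they then stand; what a row does not reach is not made up. A row lasts 1/8 s, in which the tool goes at most 62.5 mm and 10.7 degrees, less where a joint would pass 70% of its speed; a pose out of reach is approached as far as the arm can. A call with a gripper value outside its range is refused whole. "fingers" is the finger opening in mm, from 0 to 93, set as the call begins (left out, the last holds). The fingers move at their own pace and stop on an object; "grip_force" is the grip in N (left out, the last holds). Time passes only in rows, so rows that do not move let the fingers close. It gives the time, the measured TCP pose, the force and the opening at its end, in the units of the state.
- env.read_state(): the state, without advancing time (a new reading comes with each control period).
- cams.read_camera(name): name is "scene" or "top"; returns a dict with "pixels" (384x512x3 uint8, red, green, blue), "vertical_fov" (degrees; the focal length in pixels is half the picture's height over the tangent of half this angle, whatever the lens; pixels are square), "cx", "cy" (the principal point, pixels), "k1" (the pictures are not rectified: a ray, as slopes to the right and down, at radius r is drawn at 1 + k1 r^2 times it, then the intrinsics apply), "rvec" (rotation vector, rad) and "tvec" (3), from world to camera coordinates, as OpenCV has them. Camera axes: x right, y down, z forward; pixel columns grow to the right and rows downward; lengths in mm; the calibration is good to about 2 mm. A picture is of the moment at which its call begins. There is no depth.
- order.close_job(): hands the job in, once; it reports no verdict.
The state is a dict: "clock": time; "qpos": joint angles; "joint_velocities": joint speeds; "effort": joint torques, N m; "tool_pos": TCP position; "tool_rot": TCP orientation; "wrist_force": force on the tool from outside, world axes, zero at the start; "wrist_torque": the same for the moment, N m; "width": finger opening in mm.
Only numpy, scipy, OpenCV 4.12 (cv2) and the standard library are available. Lean on these libraries where they do the work, as an engineer would, in place of code of your own. Each camera call takes 0.05 s, during which the arm holds its last target.

TASK

One of the two metal cover plates is flat and the other has a bowed face, high in the middle and falling away towards both ends. Draw the straightedge straight out of its slanted holder, lay it grip upward along the middle of the bowed plate so that it balances level, and let go of it. Then show that it rocks: press its end nearer the robot down until it touches the plate, then press its far end down the same way, and leave it lying there; do not shift the plates or disturb the petri dishes, the beaker and the tape.

Things in the scene. Friction and masses are not known exactly. Their poses are not given: they have to be found in the camera images.
- holder: Grey painted holder fixed to the bench, base 140 x 84 mm; origin at the centre of its underside. It carries a 46 mm wide board that rises at 30 degrees from the horizontal, away from the robot, with a closed pocket over the board's lowest 52 mm.
- sleeve: The board and pocket of the holder. Origin at the pocket's inner foot, mid-width, on the board's surface, 34 mm above the bench; x runs up the board and out of the pocket, y across, z square to the board (up and back to the robot). Pocket inside 27 mm wide, 10 mm high; mouth at x = 52 mm, outer top at z = 14 mm; the open board goes on to x = 120 mm.
- straightedge: Flat steel bar 170 x 24 x 8 mm (x, y, z), black grip block 50 x 16 x 28 mm in the middle of its back (z = 8 to 36 mm), 0.2 to 0.4 kg. Origin: centre of the bar's flat underside; x along it, z towards the grip. At the start it lies in the holder, axes parallel to the sleeve's, lower end at the pocket's foot; the grip is 9 mm clear of the mouth. Drawn 52 mm along the sleeve's x, it is free.
- end_a (a point): The end of the straightedge that starts in the pocket: centre of the bar's lower edge there, 85 mm along the bar's -x from its origin.
- end_b (a point): The other end of the straightedge: centre of the bar's lower edge, 85 mm along the bar's +x from its origin.
- bowed_plate: Bowed aluminium cover plate 190 x 60 mm, corner screw holes, 1.5 kg, loose. Origin: centre of its underside; x along it, away from the robot within 0.35 rad; z up. Its face is 22 mm high over the middle 36 mm and slopes down at 8 degrees to 11.2 mm at both ends. The straightedge balances level on the middle; pressed at an end (about 1 N) it tips 8 degrees onto that slope; released it swings back.
- flat_plate: The flat cover plate: same aluminium, holes, length, width and weight as the bowed one, but 22 mm thick throughout. The origin is the centre of its underside, x along its length. To be left alone.
- petri_stack: A stack of clear petri dishes, 90 mm across and 43 mm high, a bystander; origin at the centre of its underside.
- beaker_small: A small beaker, 52 mm across and 63 mm high, a bystander; origin at the centre of its underside.
- black_tape: A roll of black tape lying flat, 64 mm across and 19 mm high, a bystander; origin at the centre of its underside.

How it is judged:
By the outcome, as a careful person would: the job done as asked, in the order asked, and still so for the second after the job is handed in, with the robot touching nothing.
It also fails if it takes over 54 s, if anything falls off the work surface, if the arm or the gripper's body presses on something with over 40 N, if the wrist force passes 120 N, or if a joint passes its speed limit or range.

## Working session

There is one attempt and no reset: what is moved stays moved. The work goes in short steps, Python scripts to look and compute and a tool call to move; the robot and the scene stay as the last step left them, time stands still between calls to the robot, and variables do not carry over. Pictures are saved under pics/ and viewed, and the job is handed in when it is done.

Besides the shell and the picture viewer there is one more tool, called in YAML: its name, and indented under it one key for each argument. servo_tool: Moves the arm, as the interface text tells. Its arguments: {"type":"object","properties":{"plan":{"type":"array","items":{"type":"array"}},"fingers":{"type":"number"},"grip_force":{"type":"number"}},"required":["plan"]}

```bash
ls; mkdir -p pics; cat > h.py <<'E'
import numpy as np, cv2
from station import env, cams, order
def snap(n,f):
    c=cams.read_camera(n); p=c.pop("pixels"); cv2.imwrite(f"pics/{f}.png",p[:,:,::-1]); np.save(f"pics/{f}.npy",{**c,'pixels':p},allow_pickle=True); return p,c
def load(f):
    c=np.load(f"pics/{f}.npy",allow_pickle=True).item(); return c['pixels'],c
def rays(c,uv):
    uv=np.atleast_2d(np.array(uv,float)); h=384
    f=h/2/np.tan(np.radians(c['vertical_fov'])/2)
    d=(uv-[c['cx'],c['cy']])/f
    s=d.copy()
    for _ in range(50):
        r2=(s**2).sum(1,keepdims=True); s=d/(1+c['k1']*r2)
    R=cv2.Rodrigues(np.array(c['rvec'],float))[0]; t=np.array(c['tvec'],float)
    D=np.c_[s,np.ones(len(s))]@R; C=-R.T@t
    return C,D
def plane(c,uv,z):
    C,D=rays(c,uv); return C+D*((z-C[2])/D[:,2])[:,None]
def proj(c,P):
    R=cv2.Rodrigues(np.array(c['rvec'],float))[0]; t=np.array(c['tvec'],float)
    q=np.atleast_2d(P)@R.T+t; s=q[:,:2]/q[:,2:]; f=192/np.tan(np.radians(c['vertical_fov'])/2)
    return s*(1+c['k1']*(s**2).sum(1,keepdims=True))*f+[c['cx'],c['cy']]
def tri(c1,u1,c2,u2):
    C1,D1=rays(c1,u1);C2,D2=rays(c2,u2);d1=D1[0];d2=D2[0]
    s=np.linalg.lstsq(np.c_[d1,-d2],C2-C1,rcond=None)[0]
    a=C1+s[0]*d1;b=C2+s[1]*d2
    return (a+b)/2,np.linalg.norm(a-b)
E
python3 - <<'E'
from h import *
np.set_printoptions(precision=3,suppress=True)
for n in("scene","top"):
    p,c=snap(n,n+"0"); print(n,c); C,_=rays(c,[[0,0]]);print(C)
print(env.read_state())
for n in("scene","top"):
    p,c=load(n+"0"); cv2.imwrite(f"pics/{n}0b.png",cv2.resize(p[:,:,::-1],(800,600),interpolation=cv2.INTER_CUBIC))
E
```

```text
pics
scene {'vertical_fov': 43.70379908643961, 'cx': 254.29120122717316, 'cy': 197.80918533943046, 'k1': -0.09100778550170077, 'rvec': array([ 0.728, -2.83 ,  0.76 ]), 'tvec': array([ 506.809,  245.397, 1179.139])}
[ 270.334  577.657 1140.472]
top {'vertical_fov': 52.96091982305865, 'cx': 251.68299897205154, 'cy': 188.92369395847754, 'k1': -0.1102378524619581, 'rvec': array([ 2.194, -2.139,  0.156]), 'tvec': array([  13.672,  572.229, 1012.645])}
[ 441.634   47.58  1075.071]
{'clock': 0.1, 'qpos': array([-1.306,  0.259,  1.536,  0.   ,  1.348, -0.203]), 'joint_velocities': array([ 0.001, -0.003, -0.003,  0.   , -0.   , -0.002]), 'effort': array([  0.002, -43.822, -28.464,   0.072,   0.036,  -0.   ]), 'tool_pos': array([ 247.901, -490.421,  217.927]), 'tool_rot': array([-3.14 , -0.   ,  0.468]), 'wrist_force': array([ 0.452, -1.251, -0.417]), 'wrist_torque': array([-0.029, -0.016, -0.017]), 'width': 92.85947247501915}
```

View pics/scene0b.png

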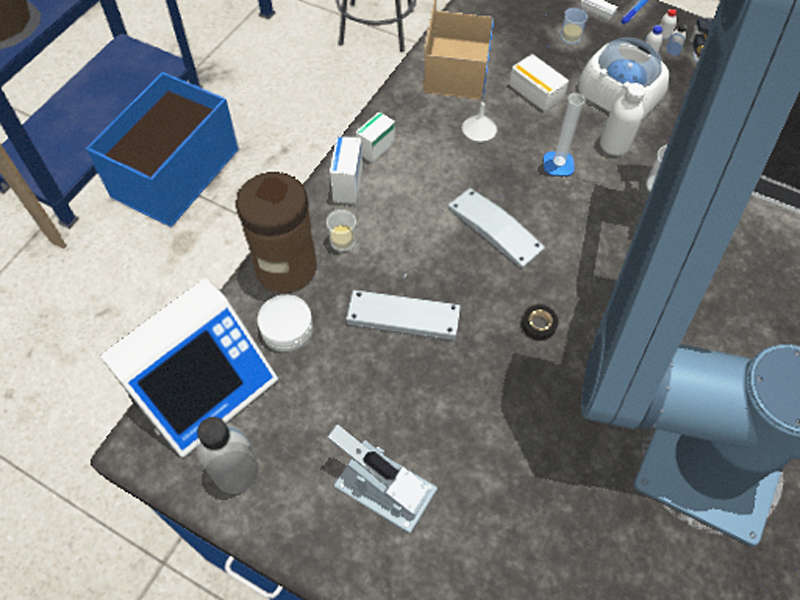

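View pics/top0b.png

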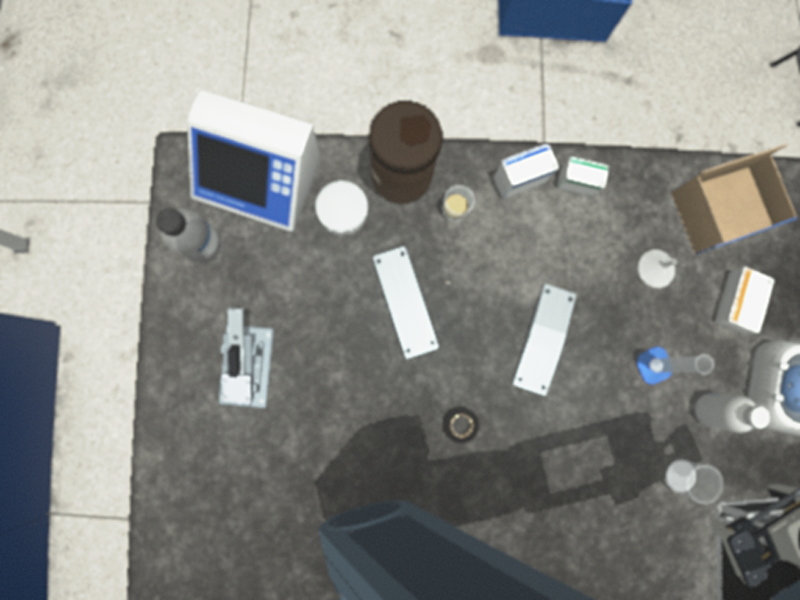

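```bash
python3 - <<'E'
from h import *
def crop(f,x,y,w,h,s,out):
    p,c=load(f); im=cv2.resize(p[y:y+h,x:x+w,::-1],None,fx=s,fy=s,interpolation=cv2.INTER_CUBIC)
    for i in range(0,w,10):
        cv2.line(im,(i*s,0),(i*s,6 if i%50 else 20),(0,0,255),1); 
        if i%20==0: cv2.putText(im,str(x+i),(i*s,30),0,.35,(0,0,255))
    for i in range(0,h,10):
        cv2.line(im,(0,i*s),(6,i*s),(0,0,255),1)
        if i%20==0: cv2.putText(im,str(y+i),(8,i*s+4),0,.35,(0,0,255))
    cv2.imwrite(f"pics/{out}.png",im)
crop("top0",130,190,60,80,7,"c1")
crop("scene0",200,260,90,85,7,"c2")
crop("top0",230,150,150,110,5,"c3")
crop("scene0",210,110,150,110,5,"c4")
E
```

```text
(no output)
```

View pics/c1.png

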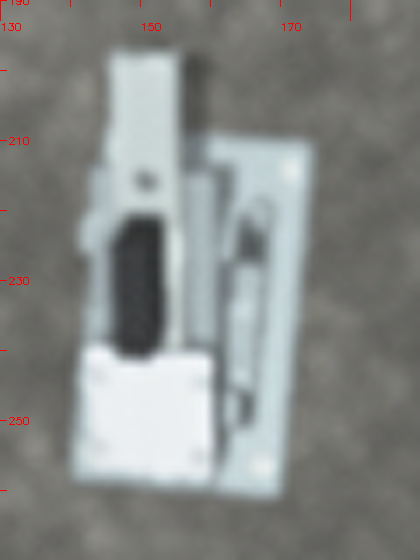

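View pics/c2.png

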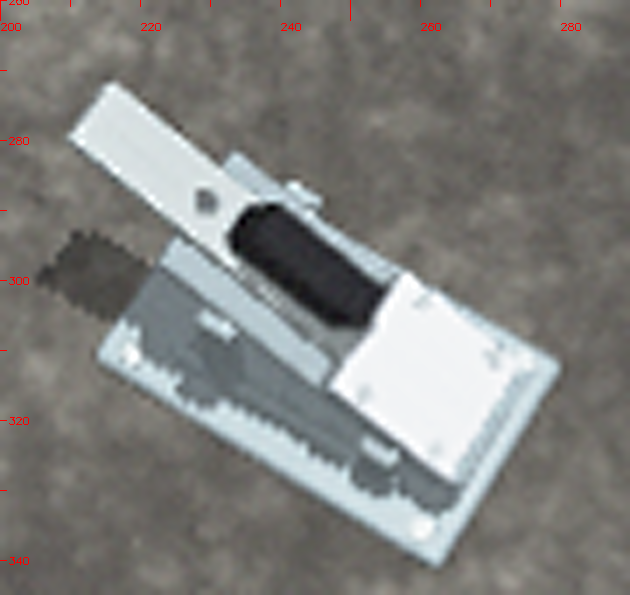

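View pics/c3.png

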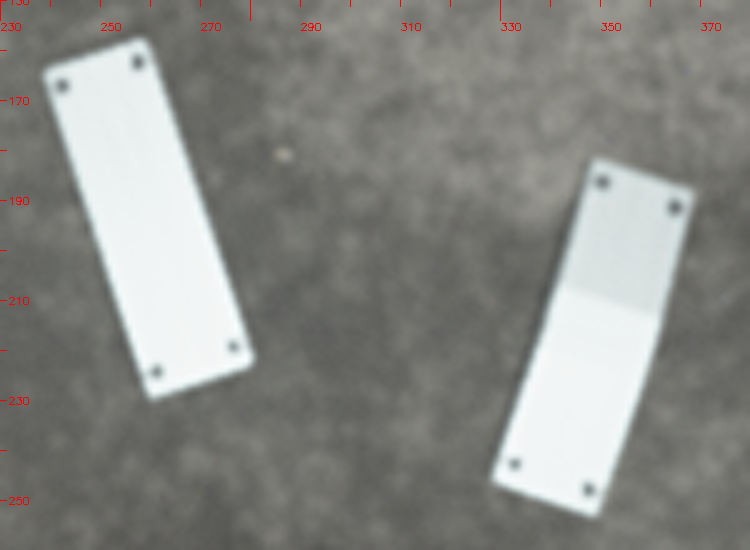

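View pics/c4.png

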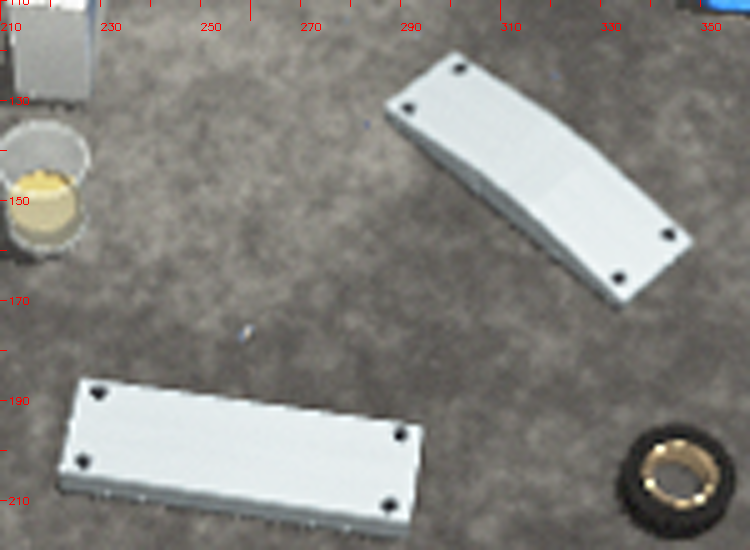

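```bash
python3 - <<'E'
from h import *
np.set_printoptions(precision=1,suppress=True)
pt,ct=load("top0"); ps,cs=load("scene0")
def T(px,x,y,s): return [x+(px[0]+.5)/s-.5,y+(px[1]+.5)/s-.5]
# bowed plate corners
for name,pxs,cx,h in (("bowed top",[(594,157),(695,188),(598,518),(490,481)],(230,150,5,ct),11.2),
   ("bowed scene",[(387,104),(457,52),(693,240),(622,306-14)],(210,110,5,cs),11.2),
   ("flat top",[(43,71),(146,38),(255,361),(151,399)],(230,150,5,ct),22),
   ("flat scene",[(62,473),(82,379),(422,427),(410,523)],(210,110,5,cs),22)):
    P=plane(cx[3],[T(p,*cx[:3]) for p in pxs],h); print(name); print(P[:,:2].tolist() and P)
    print(" mean",P.mean(0), "len",np.linalg.norm(P[0]-P[3]),np.linalg.norm(P[1]-P[2]),np.linalg.norm(P[0]-P[1]),np.linalg.norm(P[2]-P[3]))
    d=(P[0]+P[1]-P[2]-P[3]); print(" yaw",np.degrees(np.arctan2(d[1],d[0])))
# bar end corners
for n,a,b in (("+y",(110,52),(70,136)),("-y",(181,52),(112,82))):
    print(n,tri(ct,T(a,130,190,7),cs,T(b,200,260,7)), plane(ct,T(a,130,190,7),125.93),plane(cs,T(b,200,260,7),125.93))
# pocket top plate corners: near end x=?, z=14
for n,a,b in (("far +y",(85,347),(330,388)),("far -y",(213,352),(404,275)),("near -y",(205,486),(520,372))):
    print(n,tri(ct,T(a,130,190,7),cs,T(b,200,260,7)))
# base corners z~?
for n,a,b in (("far -y",(314,143),None),("near -y",(280,497),(560,368))):
    print(n,plane(ct,T(a,130,190,7),6), b and plane(cs,T(b,200,260,7),6))
print(plane(ct,[[218,132],[293,128],[295,271]],0))
E
```

```text
bowed top
[[ 604.6 -244.8   11.2]
 [ 588.5 -303.1   11.2]
 [ 402.7 -246.4   11.2]
 [ 422.1 -185.6   11.2]]
 mean [ 504.5 -245.    11.2] len 191.86485812323363 194.2780295079621 60.46837738704694 63.82029820610146
 yaw -17.44801084921403
bowed scene
[[ 602.8 -246.9   11.2]
 [ 583.6 -303.    11.2]
 [ 404.4 -245.2   11.2]
 [ 425.7 -192.2   11.2]]
 mean [ 504.1 -246.8   11.2] len 185.3104184212944 188.37208821788997 59.2368896466299 57.15517492431052
 yaw -17.524889773404336
flat top
[[642.6  67.2  22. ]
 [662.9  10.4  22. ]
 [485.  -53.2  22. ]
 [462.9   3.3  22. ]]
 mean [563.4   6.9  22. ] len 190.73223036734672 188.97972140916818 60.31844297533991 60.584437182188516
 yaw 19.616994600030257
flat scene
[[639.7  67.7  22. ]
 [660.2  11.6  22. ]
 [483.7 -51.4  22. ]
 [463.1   4.5  22. ]]
 mean [561.7   8.1  22. ] len 187.54680217923328 187.39574400498833 59.66190346460779 59.57232462136612
 yaw 19.657731554804247
+y (array([532.6, 293.4, 125.9]), np.float64(0.9489747484843418)) [[533.1 293.6 125.9]] [[532.1 293.3 125.9]]
-y (array([533. , 269.3, 119. ]), np.float64(2.890692566015901)) [[533.8 268.1 125.9]] [[529.8 271.  125.9]]
far +y (array([427.9, 311.1,  71.2]), np.float64(0.5867179603305235))
far -y (array([426.8, 264.4,  64.4]), np.float64(2.0802395006266785))
near -y (array([377.8, 269.5,  46.8]), np.float64(1.495053168295855))
far -y [[510.6 240.9   6. ]] None
near -y [[371.2 248.3   6. ]] [[371.1 250.4   6. ]]
[[738.  128.2   0. ]
 [756.5 -87.3   0. ]
 [350.9 -97.6   0. ]]
```

```bash
python3 - <<'E'
from h import *
np.set_printoptions(precision=1,suppress=True)
pt,ct=load("top0"); ps,cs=load("scene0")
def T(px,x,y,s): return [x+(px[0]+.5)/s-.5,y+(px[1]+.5)/s-.5]
for h,l,A,B in ((125.93,"bar end",[(110,52),(181,52)],[(70,136),(112,82)]),(72.1,"mouth",[(85,347),(213,352)],[(330,388),(404,275)]),(46.1,"foot",[(72,481),(208,486)],[(460,483),(520,372)])):
    print(l,plane(ct,[T(a,130,190,7) for a in A],h).ravel(),plane(cs,[T(a,200,260,7) for a in B],h).ravel())
# predicted model
def model(o,yaw):
    c,s=np.cos(yaw),np.sin(yaw);C,S=np.cos(np.pi/6),.5
    X=np.array([c*C,s*C,S]);Y=np.array([-s,c,0]);Z=np.cross(X,Y);return o,X,Y,Z
def draw(o,yaw,tag):
    o,X,Y,Z=model(np.array(o),yaw)
    for f,c,(x,y,w,h) in (("top0",ct,(130,190,60,80)),("scene0",cs,(200,260,90,85))):
        p,_=load(f);s=7; im=cv2.resize(p[y:y+h,x:x+w,::-1],None,fx=s,fy=s,interpolation=cv2.INTER_CUBIC)
        def poly(pts,col):
            q=proj(c,np.array([o+a*X+b*Y+d*Z for a,b,d in pts])); q=((q-[x,y]+.5)*s).astype(int)
            cv2.polylines(im,[q.reshape(-1,1,2)],True,col,1)
        poly([(170,12,8),(170,-12,8),(52,-12,8),(52,12,8)],(0,0,255))
        poly([(110,8,36),(110,-8,36),(60,-8,36),(60,8,36)],(0,255,0))
        poly([(52,23,14),(52,-23,14),(0,-23,14),(0,23,14)],(255,0,0))
        cv2.imwrite(f"pics/{tag}_{f}.png",im)
# origin from bar end center/mouth center
yaw=np.radians(-3.2)
_,X,Y,Z=model(np.zeros(3),yaw)
e=np.array([532.2,281.5,125.93])-170*X-8*Z
m=np.array([427.2,288,72.1])-52*X-14*Z
print(e,m)
o=(e+m)/2;o[2]=34
draw(o,yaw,"m1")
a=cv2.imread("pics/m1_top0.png");b=cv2.imread("pics/m1_scene0.png")
H=max(a.shape[0],b.shape[0]);a=cv2.copyMakeBorder(a,0,H-a.shape[0],0,0,0);b=cv2.copyMakeBorder(b,0,H-b.shape[0],0,0,0)
im=np.hstack([a,b]);cv2.imwrite("pics/m1.png",cv2.resize(im,(800,int(im.shape[0]*800/im.shape[1]))))
E
```

```text
bar end [533.1 293.6 125.9 533.8 268.1 125.9] [532.1 293.3 125.9 529.8 271.  125.9]
mouth [428.2 311.   72.1 427.9 263.1  72.1] [427.5 311.3  72.1 424.7 266.3  72.1]
foot [377.2 320.3  46.1 377.1 268.3  46.1] [378.5 312.   46.1 378.6 269.5  46.1]
[389.2 289.5  34. ] [389.2 290.1  34. ]
```

View pics/m1.png

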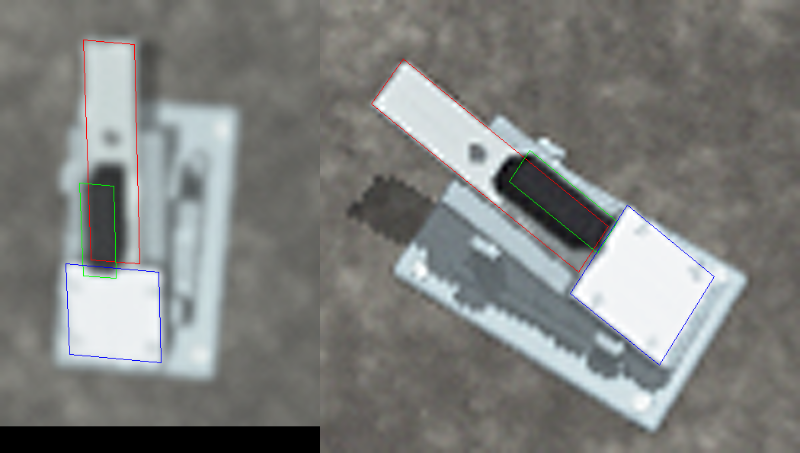

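```bash
cat >> h.py <<'E'
from scipy.spatial.transform import Rotation as Ro
np.set_printoptions(precision=3,suppress=True)
def sleeve(yaw=np.radians(-3.2)):
    c,s=np.cos(yaw),np.sin(yaw);C,S=np.cos(np.pi/6),.5
    X=np.array([c*C,s*C,S]);Y=np.array([-s,c,0]);return X,Y,np.cross(X,Y)
SO=np.array([389.2,289.8,34])
def pose():
    s=env.read_state(); return np.array(s['tool_pos']),Ro.from_euler('xyz',s['tool_rot']),s
def togo(P,R):
    p,r,s=pose()
    print("t",s['clock'],"pos",p,"F",s['wrist_force'],"w",s['width'],"q",s['qpos'])
    rv=(r.inv()*R).as_rotvec(); print("rot in tool",rv,"deg",np.degrees(np.linalg.norm(rv)))
    print("shift, current axes",r.inv().apply(P-p)," target axes",R.inv().apply(P-p), "world",P-p)
def Rs():
    X,Y,Z=sleeve(); return Ro.from_matrix(np.c_[X,-Y,-Z])
def sp(a,b,c):
    X,Y,Z=sleeve(); return SO+a*X+b*Y+c*Z
def down(yaw): return Ro.from_euler('xyz',[np.pi,0,yaw])
E
python3 -c "
from h import *
print(sp(85,0,110)); togo(sp(85,0,110),Rs())"
```

```text
[407.783 288.761 171.763]
t 0.1 pos [ 247.901 -490.421  217.927] F [ 0.452 -1.251 -0.417] w 92.85947247501915 q [-1.306  0.259  1.536  0.     1.348 -0.203]
rot in tool [-0.139  0.512  0.511] deg 42.18749646280052
shift, current axes [ 494.046 -623.298   47.299]  target axes [  77.496 -786.892   98.048] world [159.882 779.182 -46.164]
```

servo_tool:
  plan:
    - [[20, -25, 0], [0, 0, 0]]
    - [[25, -32, 0], [0, 0, 0]]
    - [[25, -32, 0], [0, 0, 0]]
    - [[25, -32, 0], [0, 0, 0]]
    - [[25, -32, 0], [0, 0, 0]]
    - [[25, -32, 0], [0, 0, 0]]
    - [[25, -32, 0], [0, 0, 0]]
    - [[25, -32, 0], [0, 0, 0]]
    - [[25, -32, 0], [0, 0, 0]]
    - [[25, -32, 0], [0, 0, 0]]
    - [[25, -32, 0], [0, 0, 0]]
    - [[20, -25, 0], [0, 0, 0]]
  fingers: 70

```text
clock: 1.6
tool_pos: [339.8, -28.3, 218.5]
tool_rot: [-3.141, 0.0, 0.468]
wrist_force: [0.2, -1.0, -0.3]
width: 70.1
```

```bash
python3 -c "
from h import *
togo(sp(85,0,110),Rs())"
```

```text
t 1.6 pos [339.778 -28.281 218.514] F [ 0.16  -0.955 -0.32 ] w 70.11714479635586 q [-0.414 -0.14   1.965  0.     1.316  0.688]
rot in tool [-0.137  0.512  0.512] deg 42.210670711561086
shift, current axes [ 203.811 -252.181   46.821]  target axes [  20.1   -320.344   65.589] world [ 68.005 317.042 -46.751]
```

servo_tool:
  plan:
    - [[29, -36, 0], [0, 0, 0]]
    - [[29, -36, 0], [0, 0, 0]]
    - [[29, -36, 0], [0, 0, 0]]
    - [[29, -36, 0], [0, 0, 0]]
    - [[29, -36, 0], [0, 0, 0]]
    - [[29, -36, 0], [0, 0, 0]]
    - [[29, -36, 0], [0, 0, 0]]
    - [[0, 0, 0], [-0.0274, 0.1024, 0.1024]]
    - [[0, 0, 0], [-0.0274, 0.1024, 0.1024]]
    - [[0, 0, 0], [-0.0274, 0.1024, 0.1024]]
    - [[0, 0, 0], [-0.0274, 0.1024, 0.1024]]
    - [[0, 0, 0], [-0.0274, 0.1024, 0.1024]]

```text
clock: 3.1
tool_pos: [407.2, 286.0, 218.5]
tool_rot: [3.141, -0.52, -0.053]
wrist_force: [0.2, -1.5, -0.2]
width: 69.6
```

```bash
python3 -c "
from h import *
togo(sp(85,0,40),Rs())"
```

```text
t 3.1 pos [407.183 286.028 218.52 ] F [ 0.236 -1.474 -0.175] w 69.6417376646203 q [ 0.618 -0.028  1.993 -0.444  0.807  2.493]
rot in tool [-0.     0.003  0.002] deg 0.21860905926645025
shift, current axes [-22.637  -2.773 110.789]  target axes [-22.992  -2.763 110.716] world [  35.546    0.78  -107.379]
```

servo_tool:
  plan:
    - [[-5, -0.7, 20], [0, 0, 0]]
    - [[-6, -0.7, 25], [0, 0, 0]]
    - [[-6, -0.7, 26], [0, 0, 0]]
    - [[-6, -0.7, 25], [0, 0, 0]]
    - [[0, 0, 15], [0, 0.003, 0.002]]
    - [[0, 0, 0], [0, 0, 0]]

```text
clock: 3.85
tool_pos: [442.5, 286.5, 109.7]
tool_rot: [3.138, -0.519, -0.051]
wrist_force: [-0.9, -0.1, -0.4]
width: 70.3
```

```bash
python3 - <<'E'
from h import *
togo(sp(85,0,11.5),Rs())
for n,x,y,w,h in(("top",110,170,110,110),("scene",180,220,140,120)):
    p,c=snap(n,n+"1"); s=5; im=cv2.resize(p[y:y+h,x:x+w,::-1],None,fx=s,fy=s,interpolation=cv2.INTER_CUBIC); cv2.imwrite(f"pics/{n}1b.png",im)
E
```

```text
t 3.85 pos [442.508 286.5   109.68 ] F [-0.926 -0.073 -0.443] w 70.25880114543172 q [ 0.566  0.173  2.096 -0.619  0.523  2.677]
rot in tool [0.001 0.005 0.004] deg 0.36126874077746013
shift, current axes [ 1.037 -0.347 27.331]  target axes [ 0.906 -0.319 27.336] world [ 14.448  -0.488 -23.221]
```

View pics/top1b.png

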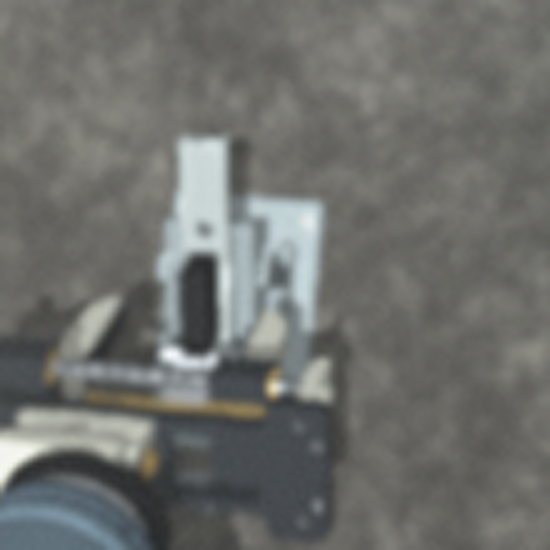

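View pics/scene1b.png

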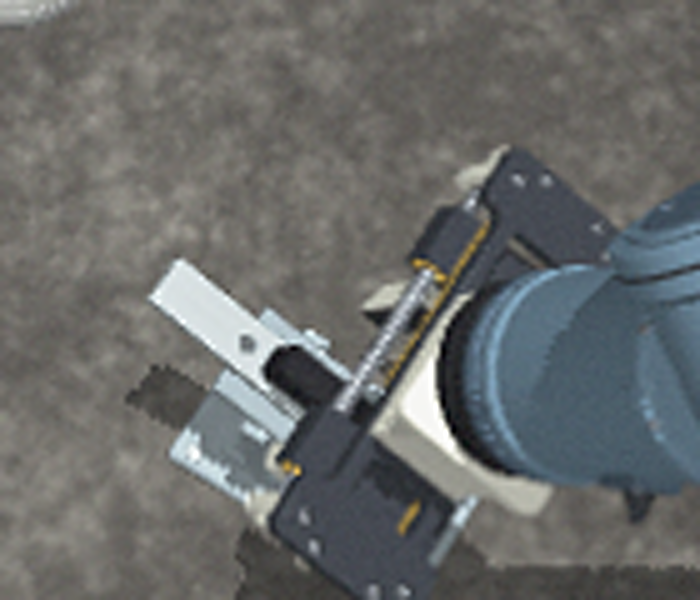

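servo_tool:
  plan:
    - [[0, 0, 8], [0, 0, 0]]
    - [[0.5, 0, 8], [0, 0.004, 0.003]]
    - [[0.5, -0.3, 7], [0, 0, 0]]
    - [[0, 0, 4], [0, 0, 0]]
    - [[0, 0, 0], [0, 0, 0]]

```text
clock: 4.58
tool_pos: [456.9, 286.3, 87.3]
tool_rot: [3.141, -0.524, -0.055]
wrist_force: [0.3, -0.4, -1.1]
width: 69.8
```

```bash
python3 -c "
from h import *
togo(sp(85,0,11.5),Rs())"
```

```text
t 4.575 pos [456.938 286.333  87.306] F [ 0.269 -0.356 -1.09 ] w 69.78293341597471 q [ 0.547  0.229  2.103 -0.691  0.462  2.745]
rot in tool [ 0.    -0.     0.001] deg 0.042283030063722964
shift, current axes [-0.392  0.32   0.752]  target axes [-0.392  0.32   0.752] world [ 0.019 -0.322 -0.847]
```

servo_tool:
  plan:
    - [[0, 0, 0], [0, 0, 0]]
    - [[0, 0, 0], [0, 0, 0]]
    - [[0, 0, 0], [0, 0, 0]]
    - [[0, 0, 0], [0, 0, 0]]
    - [[0, 0, 0], [0, 0, 0]]
    - [[0, 0, 0], [0, 0, 0]]
  fingers: 5
  grip_force: 10

```text
clock: 5.32
tool_pos: [457.0, 286.6, 87.8]
tool_rot: [-3.141, -0.525, -0.055]
wrist_force: [0.4, -0.8, 0.3]
width: 16.1
```

```bash
python3 -c "
from h import *
togo(sp(85,0,11.5),Rs())
s=env.read_state();print(s['wrist_torque'])"
```

```text
t 5.325 pos [456.994 286.624  87.823] F [ 0.414 -0.784  0.324] w 16.117465856246053 q [ 0.548  0.228  2.103 -0.691  0.462  2.745]
rot in tool [-0.001 -0.001  0.001] deg 0.07317709257903457
shift, current axes [-0.686  0.614  1.178]  target axes [-0.684  0.614  1.179] world [-0.037 -0.612 -1.364]
[0.121 0.226 0.01 ]
```

servo_tool:
  plan:
    - [[0, 0, 0], [0, 0, 0]]
    - [[0, 0, 0], [0, 0, 0]]
    - [[2, 0, 0], [0, 0, 0]]
    - [[4, 0, 0], [0, 0, 0]]
    - [[6, 0, 0], [0, 0, 0]]
    - [[6, 0, 0], [0, 0, 0]]
  grip_force: 35

```text
clock: 6.08
tool_pos: [470.1, 284.8, 95.5]
tool_rot: [3.139, -0.521, -0.055]
wrist_force: [-10.5, 0.5, 4.2]
width: 15.8
```

```bash
python3 -c "
from h import *
togo(sp(85,0,11.5),Rs())
s=env.read_state();print(s['wrist_torque'])"
```

```text
t 6.075 pos [470.122 284.829  95.476] F [-10.468   0.515   4.227] w 15.766246177310098 q [ 0.527  0.227  2.074 -0.638  0.48   2.671]
rot in tool [0.002 0.003 0.001] deg 0.20196734811559683
shift, current axes [-15.945  -0.466   1.249]  target axes [-15.949  -0.446   1.203] world [-13.165   1.183  -9.016]
[ 0.212  1.397 -0.021]
```

servo_tool:
  plan:
    - [[0, 0, -0.5], [0, 0, 0]]
    - [[4, 0, 0], [0, 0, 0]]
    - [[6, 0, 0], [0, 0, 0]]
    - [[0, 0, 0], [0, 0, 0]]

```text
clock: 6.58
tool_pos: [481.8, 285.3, 102.7]
tool_rot: [-3.141, -0.525, -0.056]
wrist_force: [-0.6, 0.6, -2.7]
width: 15.4
```

```bash
python3 -c "
from h import *
togo(sp(85,0,11.5),Rs())
s=env.read_state();print(s['wrist_torque'],Rs().inv().apply(s['wrist_force']))"
```

```text
t 6.575 pos [481.768 285.301 102.65 ] F [-0.625  0.636 -2.713] w 15.447548918064227 q [ 0.514  0.226  2.051 -0.613  0.488  2.633]
rot in tool [-0.001 -0.002 -0.   ] deg 0.1027404191979059
shift, current axes [-29.586   0.68    1.565]  target axes [-29.584   0.675   1.615] world [-24.812   0.711 -16.191]
[0.042 0.443 0.001] [-1.927 -0.6    2.02 ]
```

servo_tool:
  plan:
    - [[5, 0, 0], [0, 0, 0]]
    - [[6, 0, 0], [0, 0, 0]]
    - [[6, 0, 0], [0, 0, 0]]
    - [[6, 0, 0], [0, 0, 0]]
    - [[6, 0, 0], [0, 0, 0]]
    - [[5, 0, 0], [0, 0, 0]]
    - [[0, 0, 0], [0, 0, 0]]

```text
clock: 7.45
tool_pos: [510.8, 283.6, 119.6]
tool_rot: [-3.141, -0.525, -0.056]
wrist_force: [0.2, -0.8, -2.6]
width: 15.8
```

```bash
python3 - <<'E'
from h import *
togo(sp(85,0,11.5),Rs())
s=env.read_state();print(s['wrist_torque'],Rs().inv().apply(s['wrist_force']))
for n,x,y,w,h in(("top",110,150,110,110),("scene",170,200,140,120)):
    p,c=snap(n,n+"2"); s=5; im=cv2.resize(p[y:y+h,x:x+w,::-1],None,fx=s,fy=s,interpolation=cv2.INTER_CUBIC); cv2.imwrite(f"pics/{n}2b.png",im)
E
```

```text
t 7.45 pos [510.787 283.62  119.569] F [ 0.246 -0.772 -2.612] w 15.821092989873103 q [ 0.477  0.231  1.988 -0.534  0.522  2.516]
rot in tool [-0.    -0.001  0.   ] deg 0.08660706539419497
shift, current axes [-63.219   0.609   1.644]  target axes [-63.217   0.617   1.734] world [-53.831   2.391 -33.11 ]
[ 0.077  0.469 -0.045] [-1.056  0.757  2.406]
```

View pics/scene2b.png

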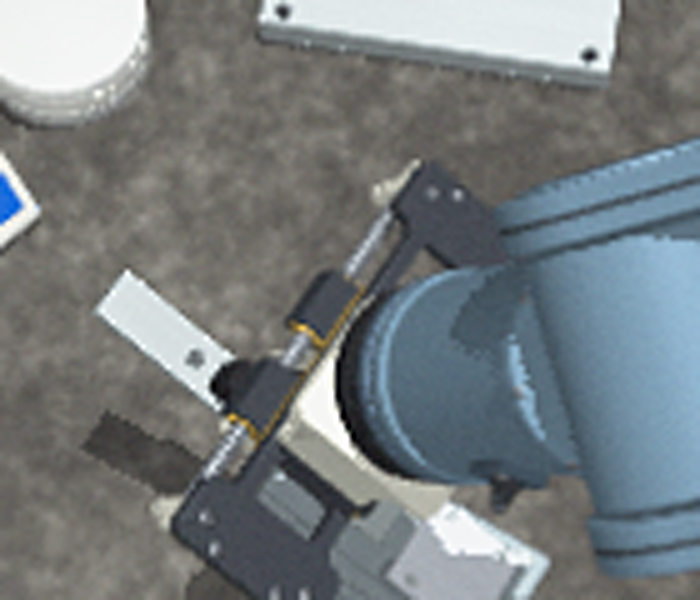

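servo_tool:
  plan:
    - [[4, 0, -6], [0, 0, 0]]
    - [[5, 0, -15], [0, 0, 0]]
    - [[5, 0, -20], [0, 0, 0]]
    - [[5, 0, -20], [0, 0, 0]]
    - [[0, 0, -10], [0, 0, 0]]

```text
clock: 8.18
tool_pos: [491.5, 285.3, 192.8]
tool_rot: [-3.139, -0.527, -0.056]
wrist_force: [-0.6, 0.5, -2.7]
width: 15.8
```

```bash
python3 - <<'E'
from h import *
togo(np.array([504.3,-246,150]),down(-0.305))
E
```

```text
t 8.175 pos [491.514 285.271 192.774] F [-0.558  0.47  -2.735] w 15.787840040419363 q [ 0.501  0.106  1.926 -0.425  0.695  2.399]
rot in tool [-0.068 -0.524  0.244] deg 33.35590672514397
shift, current axes [ 15.187 529.859  57.101]  target axes [171.732 502.911  42.774] world [  12.786 -531.271  -42.774]
```

servo_tool:
  plan:
    - [[0, 0, 0], [-0.017, -0.131, 0.061]]
    - [[0, 0, 0], [-0.017, -0.131, 0.061]]
    - [[0, 0, 0], [-0.017, -0.131, 0.061]]
    - [[0, 0, 0], [-0.017, -0.131, 0.061]]
    - [[7, 20, 0], [0, 0, 0]]
    - [[14, 41, 0], [0, 0, 0]]
    - [[14, 41, 0], [0, 0, 0]]
    - [[14, 41, 0], [0, 0, 0]]
    - [[14, 41, 0], [0, 0, 0]]
    - [[14, 41, 0], [0, 0, 0]]
    - [[14, 41, 0], [0, 0, 0]]
    - [[14, 41, 0], [0, 0, 0]]

```text
clock: 9.68
tool_pos: [497.6, -41.3, 191.1]
tool_rot: [3.137, -0.0, -0.304]
wrist_force: [0.4, -0.1, -2.7]
width: 15.7
```

```bash
python3 - <<'E'
from h import *
togo(np.array([504.3,-246,130]),down(-0.305))
E
```

```text
t 9.675 pos [497.562 -41.346 191.065] F [ 0.414 -0.081 -2.705] w 15.709222041176037 q [-0.303  0.189  1.695 -0.005  1.257  1.573]
rot in tool [ 0.004 -0.     0.001] deg 0.2558187856786711
shift, current axes [ 67.629 193.003  61.914]  target axes [ 67.883 193.185  61.065] world [   6.738 -204.654  -61.065]
```

servo_tool:
  plan:
    - [[14, 40, 0], [0, 0, 0]]
    - [[14, 40, 0], [0, 0, 0]]
    - [[14, 40, 0], [0, 0, 0]]
    - [[14, 40, 0], [0, 0, 0]]
    - [[8, 22, 10], [0, 0, 0]]
    - [[4, 11, 20], [0, 0, 0]]
    - [[0, 0, 30], [0, 0, 0]]
    - [[0, 0, 25], [0, 0, 0]]
    - [[0, 0, 15], [0, 0, 0]]
    - [[0, 0, 0], [0, 0, 0]]
    - [[0, 0, 0], [0, 0, 0]]

```text
clock: 11.05
tool_pos: [506.1, -244.6, 92.1]
tool_rot: [3.138, 0.0, -0.305]
wrist_force: [0.3, 0.0, -2.4]
width: 15.7
```

```bash
python3 - <<'E'
from h import *
togo(np.array([504.3,-246,90]),down(-0.305))
for n,x,y,w,h in(("top",280,140,130,130),("scene",240,70,140,120)):
    p,c=snap(n,n+"3"); s=5; im=cv2.resize(p[y:y+h,x:x+w,::-1],None,fx=s,fy=s,interpolation=cv2.INTER_CUBIC); cv2.imwrite(f"pics/{n}3b.png",im[:600])
E
```

```text
t 11.05 pos [ 506.086 -244.627   92.127] F [ 0.276  0.015 -2.434] w 15.721733123688193 q [-0.646  0.395  1.674 -0.004  1.073  1.231]
rot in tool [ 0.003  0.    -0.   ] deg 0.19264596914633156
shift, current axes [-1.29   1.839  2.133]  target axes [-1.291  1.846  2.127] world [-1.786 -1.373 -2.127]
```

View pics/scene3b.png

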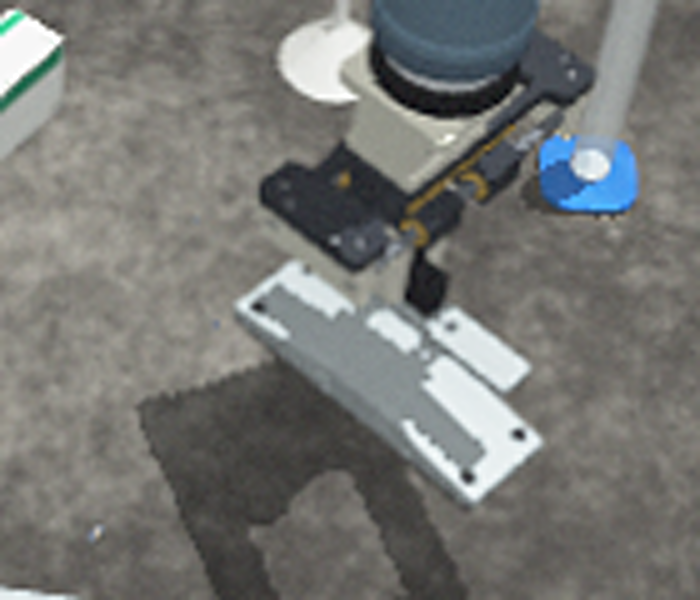

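View pics/top3b.png

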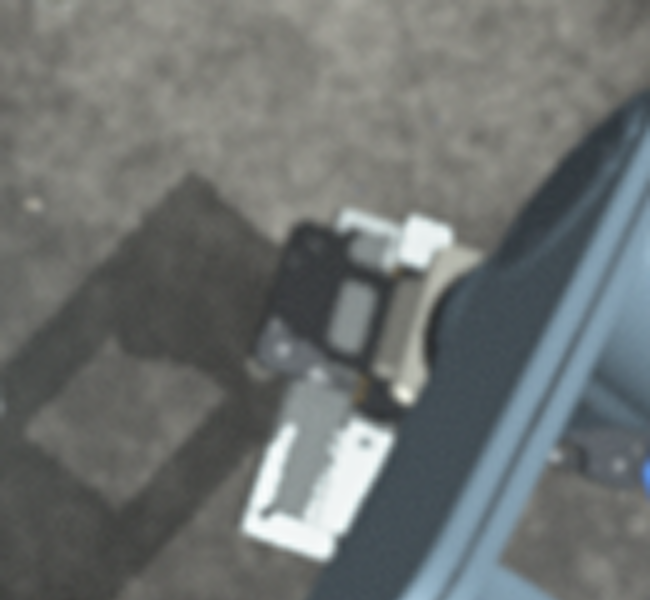

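```bash
python3 - <<'E'
from h import *
pt,ct=load("top3"); ps,cs=load("scene3")
def T(px,x,y,s): return [x+(px[0]+.5)/s-.5,y+(px[1]+.5)/s-.5]
n=plane(cs,[T(a,240,70,5) for a in((530,370),(505,392))],89); f=plane(ct,[T(a,280,140,5) for a in((404,214),(453,233))],89)
print(n,f,np.linalg.norm(n[0]-n[1]),np.linalg.norm(f[0]-f[1]))
a=n.mean(0);b=f.mean(0);d=b-a;print("len",np.linalg.norm(d),"yaw",np.degrees(np.arctan2(d[1],d[0])),"mid",(a+b)/2)
E
```

```text
[[ 419.59  -227.994   89.   ]
 [ 425.689 -207.626   89.   ]] [[ 589.909 -255.514   89.   ]
 [ 580.572 -281.791   89.   ]] 21.261059979788755 27.886083112133303
len 170.36415773447865 yaw -17.36346654786667 mid [ 503.94  -243.231   89.   ]
```

servo_tool:
  plan:
    - [[0, 1, 6], [0.003, 0, 0]]
    - [[0, 1, 12], [0, 0, 0]]
    - [[0, 0, 13], [0, 0, 0]]
    - [[0, 0, 12], [0, 0, 0]]
    - [[0, 0, 7], [0, 0, 0]]
    - [[0, 0, 3], [0, 0, 0]]
    - [[0, 0, 0], [0, 0, 0]]

```text
clock: 12.02
tool_pos: [504.9, -246.3, 38.1]
tool_rot: [-3.141, 0.002, -0.305]
wrist_force: [-0.1, -0.3, -3.4]
width: 15.8
```

```bash
python3 - <<'E'
from h import *
togo(np.array([504.3,-246,33]),down(-0.305))
for n,x,y,w,h in(("scene",240,70,140,120),):
    p,c=snap(n,n+"4"); s=5; im=cv2.resize(p[y:y+h,x:x+w,::-1],None,fx=s,fy=s,interpolation=cv2.INTER_CUBIC); cv2.imwrite(f"pics/{n}4b.png",im[:600])
E
```

```text
t 12.025 pos [ 504.906 -246.336   38.135] F [-0.07  -0.272 -3.383] w 15.760938055442551 q [-0.652  0.463  1.723 -0.     0.958  1.224]
rot in tool [-0.     0.002 -0.   ] deg 0.12115433922715632
shift, current axes [-0.668 -0.136  5.136]  target axes [-0.678 -0.138  5.135] world [-0.606  0.336 -5.135]
```

View pics/scene4b.png

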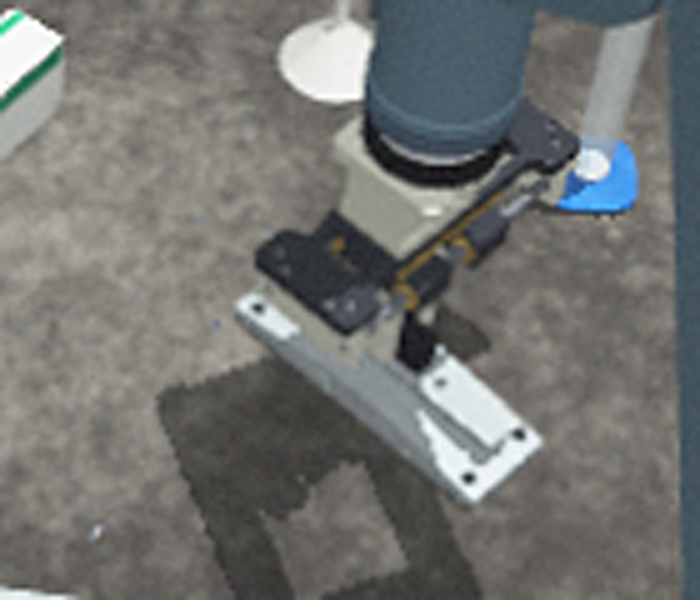

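servo_tool:
  plan:
    - [[0, 0, 2], [0, 0, 0]]
    - [[0, 0, 1], [0, 0, 0]]
    - [[0, 0, 0.5], [0, 0, 0]]
    - [[0, 0, 0], [0, 0, 0]]

```text
clock: 12.58
tool_pos: [504.8, -246.3, 34.7]
tool_rot: [-3.141, 0.002, -0.305]
wrist_force: [0.6, -0.2, -2.6]
width: 15.8
```

```bash
python3 - <<'E'
from h import *
togo(np.array([504.3,-246,33]),down(-0.305))
ps,cs=load("scene4")
def T(px,x,y,s): return [x+(px[0]+.5)/s-.5,y+(px[1]+.5)/s-.5]
n=plane(cs,[T(a,240,70,5) for a in((518,429),(493,450))],35.1);print(n,n.mean(0))
u=np.array([np.cos(.305),-np.sin(.305),0]); print("expected",np.array([504.1,-246.8,35])-85*u)
E
```

```text
t 12.575 pos [ 504.828 -246.285   34.728] F [ 0.634 -0.212 -2.553] w 15.801083783368291 q [-0.652  0.467  1.727 -0.     0.95   1.224]
rot in tool [-0.     0.002 -0.   ] deg 0.11839509487064914
shift, current axes [-0.586 -0.112  1.729]  target axes [-0.589 -0.113  1.728] world [-0.528  0.285 -1.728]
[[ 416.918 -227.791   35.1  ]
 [ 423.558 -207.612   35.1  ]] [ 420.238 -217.701   35.1  ]
expected [ 423.023 -221.275   35.   ]
```

```bash
python3 - <<'E'
from h import *
p,c=load("scene4"); x,y,w,h,s=315,135,40,40,15
im=cv2.resize(p[y:y+h,x:x+w,::-1],None,fx=s,fy=s,interpolation=cv2.INTER_CUBIC); cv2.imwrite("pics/s4c.png",im)
p,c=load("scene0");im=cv2.resize(p[y:y+h,x:x+w,::-1],None,fx=s,fy=s,interpolation=cv2.INTER_CUBIC); cv2.imwrite("pics/s0c.png",im)
E
```

```text
(no output)
```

View pics/s4c.png

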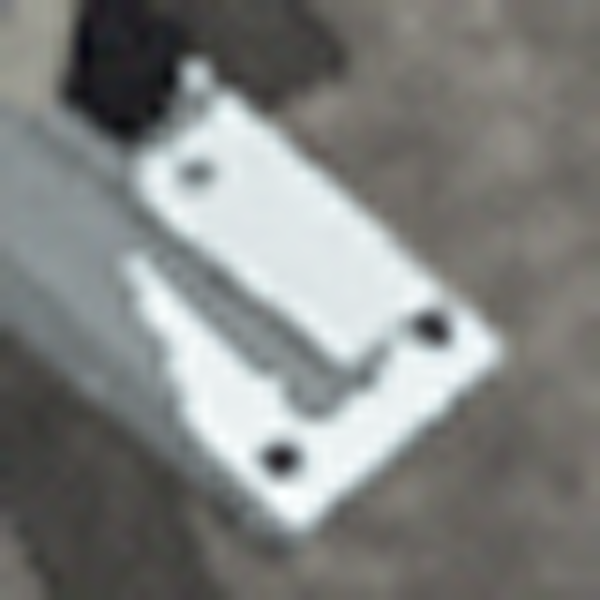

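View pics/s0c.png

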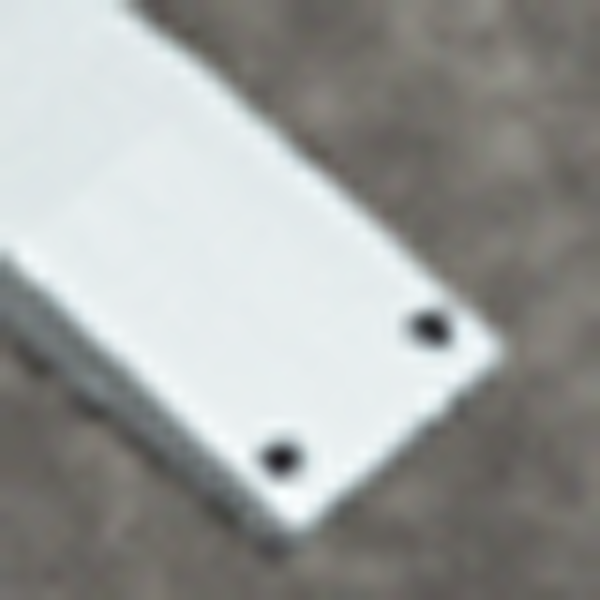

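```bash
python3 - <<'E'
from h import *
p,c=load("scene4")
T=lambda q:[315+(q[0]+.5)/15-.5,135+(q[1]+.5)/15-.5]
pl=plane(c,[T((505,348)),T((308,530))],11.2); b=plane(c,[T((405,322)),T((347,370))],35.1)
print(pl,np.linalg.norm(pl[0]-pl[1]));print(b,np.linalg.norm(b[0]-b[1]))
u=np.array([np.cos(.305),-np.sin(.305),0]);v=np.array([np.sin(.305),np.cos(.305),0])
d=b.mean(0)-pl.mean(0);print("along",d@u,"lat",d@v)
print("plate centre",pl.mean(0)+95*u,"bar centre",b.mean(0)+85*u)
print("each",[( (q-pl.mean(0))@u,(q-pl.mean(0))@v) for q in b])
E
```

```text
[[ 404.172 -244.745   11.2  ]
 [ 420.501 -187.839   11.2  ]] 59.203015806019245
[[ 420.236 -223.569   35.1  ]
 [ 425.424 -208.129   35.1  ]] 16.288451882262947
along 9.875908317417059 lat 3.5738185851830653
plate centre [ 502.952 -244.82    11.2  ] bar centre [ 503.907 -241.374   35.1  ]
each [(np.float64(9.720143709710412), np.float64(-4.568917660526041)), (np.float64(10.031672925123706), np.float64(11.716554830892171))]
```

servo_tool:
  plan:
    - [[0, 0, 0.5], [0, 0, 0]]
    - [[0, 0, 0.5], [0, 0, 0]]
    - [[0, 0, 0], [0, 0, 0]]

```text
clock: 12.95
tool_pos: [504.9, -246.3, 33.9]
tool_rot: [-3.141, 0.002, -0.306]
wrist_force: [-0.4, 0.3, -0.4]
width: 15.5
```

```bash
python3 -c "
from h import *
togo(np.array([504.3,-246,33]),down(-0.305))"
```

```text
t 12.95 pos [ 504.889 -246.33    33.93 ] F [-0.377  0.251 -0.43 ] w 15.54327586549171 q [-0.652  0.468  1.727 -0.     0.948  1.224]
rot in tool [-0.     0.002 -0.001] deg 0.10718991570974624
shift, current axes [-0.659 -0.137  0.931]  target axes [-0.66  -0.138  0.93 ] world [-0.589  0.33  -0.93 ]
```

servo_tool:
  plan:
    - [[0, 0, 0.4], [0, 0, 0]]
    - [[0, 0, 0], [0, 0, 0]]
  grip_force: 10

```text
clock: 13.2
tool_pos: [504.9, -246.3, 33.9]
tool_rot: [-3.141, 0.002, -0.305]
wrist_force: [-2.4, 2.4, 4.7]
width: 16.1
```

servo_tool:
  plan:
    - [[0, 0, 0], [0, 0, 0]]
    - [[0, 0, 0], [0, 0, 0]]
    - [[0, 0, 0], [0, 0, 0]]
    - [[0, 0, 0], [0, 0, 0]]
  fingers: 60

```text
clock: 13.7
tool_pos: [504.8, -246.3, 33.2]
tool_rot: [-3.141, 0.002, -0.306]
wrist_force: [-0.4, 1.2, 0.6]
width: 51.7
```

servo_tool:
  plan:
    - [[0, 0, -5], [0, 0, 0]]
    - [[0, 0, -15], [0, 0, 0]]
    - [[0, 0, -30], [0, 0, 0]]
    - [[0, 0, -25], [0, 0, 0]]
    - [[0, 0, -10], [0, 0, 0]]

```text
clock: 14.32
tool_pos: [506.0, -247.1, 121.0]
tool_rot: [3.141, -0.002, -0.305]
wrist_force: [-0.2, -0.3, -0.3]
width: 60.1
```

```bash
python3 - <<'E'
from h import *
togo(np.array([504.3,-246,115]),down(-0.305))
p,c=snap("scene","scene5");x,y,w,h=280,100,80,80
cv2.imwrite("pics/scene5b.png",cv2.resize(p[y:y+h,x:x+w,::-1],None,fx=7,fy=7,interpolation=cv2.INTER_CUBIC))
p,c=snap("top","top5");x,y,w,h=300,160,100,110
cv2.imwrite("pics/top5b.png",cv2.resize(p[y:y+h,x:x+w,::-1],None,fx=5,fy=5,interpolation=cv2.INTER_CUBIC))
E
```

```text
t 14.325 pos [ 506.018 -247.118  120.96 ] F [-0.181 -0.3   -0.341] w 60.11970780168608 q [-0.652  0.364  1.64  -0.     1.136  1.224]
rot in tool [ 0.001 -0.002 -0.   ] deg 0.12705262409872708
shift, current axes [-1.986 -0.556  5.956]  target axes [-1.975 -0.551  5.96 ] world [-1.718  1.118 -5.96 ]
```

View pics/scene5b.png

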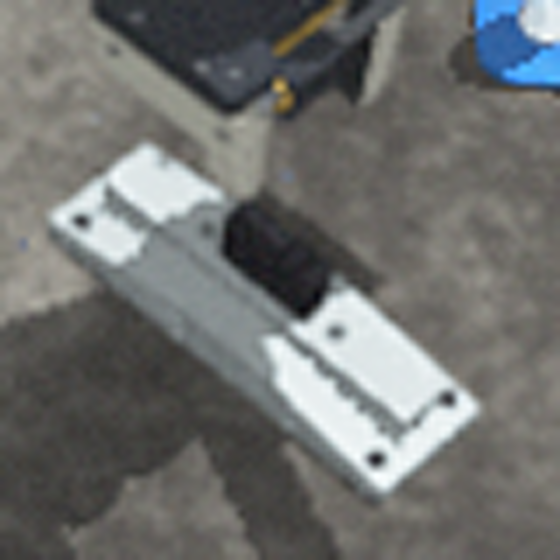

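View pics/top5b.png

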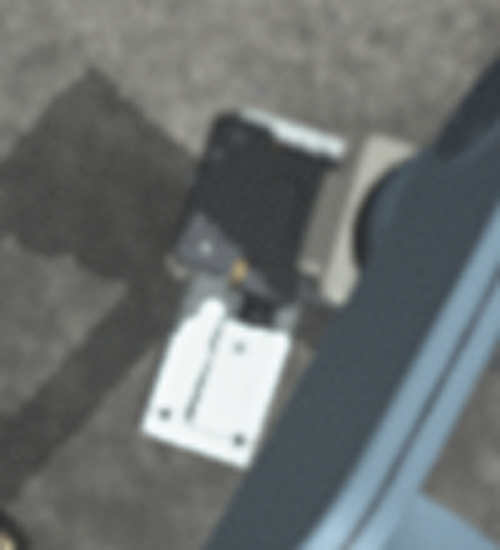

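servo_tool:
  plan:
    - [[-15, 0, 0], [0, 0, 0]]
    - [[-25, -0.5, 0], [0, 0, 0]]
    - [[-25, 0, 10], [0, 0, 0]]
    - [[-12, 0, 25], [0, 0, 0]]
    - [[0, 0, 20], [0, 0, 0]]
    - [[0, 0, 10], [0, 0, 0]]
    - [[0, 0, 0], [0, 0, 0]]
    - [[0, 0, 0], [0, 0, 0]]
  fingers: 0
  grip_force: 15

```text
clock: 15.42
tool_pos: [431.8, -222.9, 53.8]
tool_rot: [-3.142, 0.001, -0.305]
wrist_force: [0.7, -0.3, 0.1]
width: 0.9
```

```bash
python3 - <<'E'
from h import *
u=np.array([np.cos(.305),-np.sin(.305),0])
togo(np.array([504.6,-246.2,30])-75*u,down(-0.305))
p,c=snap("scene","scene6");x,y,w,h=280,100,80,80
cv2.imwrite("pics/scene6b.png",cv2.resize(p[y:y+h,x:x+w,::-1],None,fx=7,fy=7,interpolation=cv2.INTER_CUBIC))
E
```

```text
t 15.425 pos [ 431.848 -222.903   53.84 ] F [ 0.652 -0.265  0.098] w 0.8590005292022633 q [-0.706  0.328  1.896 -0.001  0.918  1.17 ]
rot in tool [-0.     0.001 -0.   ] deg 0.08520186622956358
shift, current axes [ 1.425  0.375 23.837]  target axes [ 1.39   0.374 23.84 ] world [  1.213  -0.775 -23.84 ]
```

View pics/scene6b.png

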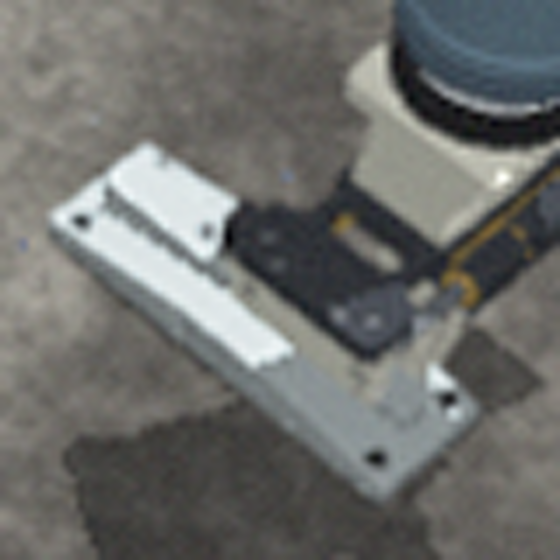

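servo_tool:
  plan:
    - [[0.5, 0.3, 8], [0, 0, 0]]
    - [[0.5, 0, 8], [0, 0, 0]]
    - [[0, 0, 4], [0, 0, 0]]
    - [[0, 0, 2], [0, 0, 0]]
    - [[0, 0, 1.5], [0, 0, 0]]
    - [[0, 0, 1.5], [0, 0, 0]]
    - [[0, 0, 1.5], [0, 0, 0]]
    - [[0, 0, 1.5], [0, 0, 0]]
    - [[0, 0, 0], [0, 0, 0]]

```text
clock: 16.6
tool_pos: [432.4, -223.2, 25.4]
tool_rot: [-3.141, 0.002, -0.306]
wrist_force: [-2.0, 1.3, 1.3]
width: 0.3
```

```bash
python3 - <<'E'
from h import *
togo(np.array([504.6,-246.2,30])-75*np.array([.954,-.3,0]),down(-0.305))
E
```

```text
t 16.6 pos [ 432.352 -223.219   25.407] F [-1.991  1.319  1.256] w 0.31212632403130647 q [-0.706  0.374  1.92  -0.001  0.85   1.171]
rot in tool [-0.     0.002 -0.001] deg 0.1248210455077636
shift, current axes [ 0.801  0.247 -4.595]  target axes [ 0.81   0.25  -4.593] world [ 0.698 -0.481  4.593]
```

servo_tool:
  plan:
    - [[-0.5, 0, 1], [0, 0, 0]]
    - [[-0.3, 0, 0.8], [0, 0, 0]]
    - [[-0.2, 0, 0.5], [0, 0, 0]]
    - [[0, 0, 0], [0, 0, 0]]

```text
clock: 17.1
tool_pos: [431.9, -223.2, 23.4]
tool_rot: [-3.142, 0.001, -0.306]
wrist_force: [1.2, 0.5, 2.8]
width: 0.6
```

```bash
python3 - <<'E'
from h import *
togo(np.array([504.6,-246.2,30])-75*np.array([.954,-.3,0]),down(-0.305))
E
```

```text
t 17.1 pos [ 431.935 -223.216   23.448] F [1.15  0.533 2.77 ] w 0.589504138309705 q [-0.707  0.376  1.924 -0.     0.843  1.17 ]
rot in tool [-0.     0.001 -0.001] deg 0.056576011957929315
shift, current axes [ 1.204  0.126 -6.553]  target axes [ 1.209  0.127 -6.552] world [ 1.115 -0.484  6.552]
```

servo_tool:
  plan:
    - [[0, 0, 0.5], [0, 0, 0]]
    - [[0, 0, 0.5], [0, 0, 0]]
    - [[0, 0, 0], [0, 0, 0]]

```text
clock: 17.48
tool_pos: [432.0, -223.3, 23.2]
tool_rot: [3.141, 0.0, -0.305]
wrist_force: [-0.7, 1.2, 11.7]
width: 0.5
```

```bash
python3 - <<'E'
from h import *
togo(np.array([504.6,-246.2,30])-75*np.array([.954,-.3,0]),down(-0.305))
E
```

```text
t 17.475 pos [ 432.027 -223.255   23.178] F [-0.663  1.231 11.718] w 0.5332872765715373 q [-0.707  0.376  1.924 -0.     0.842  1.17 ]
rot in tool [ 0.  0. -0.] deg 0.03765090867597638
shift, current axes [ 1.106  0.118 -6.823]  target axes [ 1.109  0.118 -6.822] world [ 1.023 -0.445  6.822]
```

```bash
python3 - <<'E'
from h import *
p,c=snap("scene","scene7");x,y,w,h=280,100,80,80
cv2.imwrite("pics/scene7b.png",cv2.resize(p[y:y+h,x:x+w,::-1],None,fx=7,fy=7,interpolation=cv2.INTER_CUBIC))
E
```

```text
(no output)
```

View pics/scene7b.png

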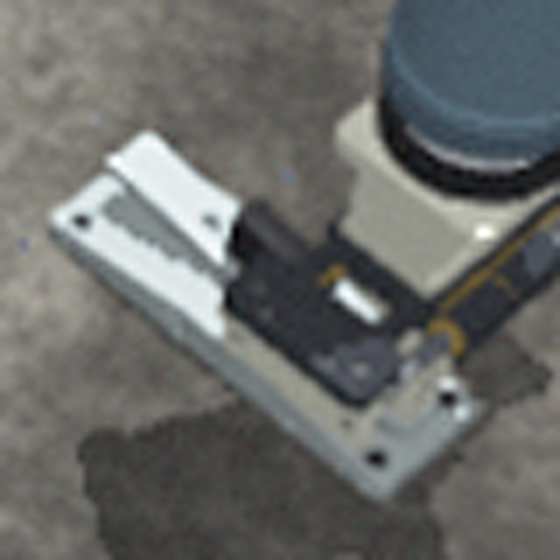

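servo_tool:
  plan:
    - [[0, 0, -1], [0, 0, 0]]
    - [[0.3, 0, -1], [0, 0, 0]]
    - [[0.3, 0, -1.5], [0, 0, 0]]
    - [[0.4, 0, -1.5], [0, 0, 0]]
    - [[0, 0, -1.5], [0, 0, 0]]
    - [[0, 0, -2], [0, 0, 0]]
    - [[0, 0, -4], [0, 0, 0]]
    - [[0, 0, -20], [0, 0, 0]]
    - [[0, 0, -35], [0, 0, 0]]
    - [[0, 0, -20], [0, 0, 0]]
    - [[0, 0, 0], [0, 0, 0]]

```text
clock: 18.9
tool_pos: [433.6, -224.1, 111.2]
tool_rot: [3.14, -0.002, -0.305]
wrist_force: [-0.1, -0.9, -0.0]
width: 0.4
```

```bash
python3 - <<'E'
from h import *
togo(np.array([504.6,-246.2,110])+75*np.array([.954,-.3,0]),down(-0.305))
p,c=snap("scene","scene8");x,y,w,h=280,100,80,80
cv2.imwrite("pics/scene8b.png",cv2.resize(p[y:y+h,x:x+w,::-1],None,fx=7,fy=7,interpolation=cv2.INTER_CUBIC))
E
```

```text
t 18.9 pos [ 433.557 -224.081  111.218] F [-0.136 -0.89  -0.033] w 0.43327663254402793 q [-0.706  0.251  1.832 -0.     1.057  1.171]
rot in tool [ 0.001 -0.002 -0.   ] deg 0.11558377173115549
shift, current axes [149.408  -0.329   1.461]  target axes [149.411  -0.26    1.218] world [142.593 -44.619  -1.218]
```

View pics/scene8b.png

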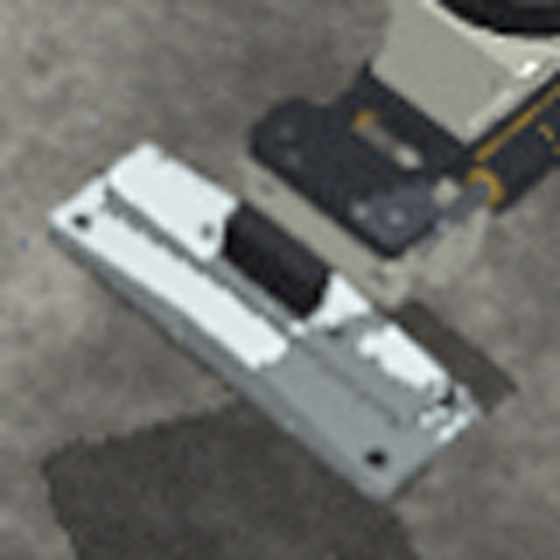

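servo_tool:
  plan:
    - [[15, 0, 0], [0, 0, 0]]
    - [[30, 0, 0], [0, 0, 0]]
    - [[35, 0, 0], [0, 0, 0]]
    - [[35, 0, 0], [0, 0, 0]]
    - [[25, 0, 5], [0, 0, 0]]
    - [[9, 0, 20], [0, 0, 0]]
    - [[0, 0, 25], [0, 0, 0]]
    - [[0, 0, 15], [0, 0, 0]]
    - [[0, 0, 6], [0, 0, 0]]
    - [[0, 0, 3], [0, 0, 0]]
    - [[0, 0, 0], [0, 0, 0]]

```text
clock: 20.32
tool_pos: [574.8, -268.3, 35.9]
tool_rot: [-3.142, 0.001, -0.306]
wrist_force: [0.4, 0.1, 0.7]
width: 0.3
```

```bash
python3 - <<'E'
from h import *
togo(np.array([504.6,-246.2,30])+75*np.array([.954,-.3,0]),down(-0.305))
p,c=snap("scene","scene9");x,y,w,h=270,80,90,90
cv2.imwrite("pics/scene9b.png",cv2.resize(p[y:y+h,x:x+w,::-1],None,fx=6,fy=6,interpolation=cv2.INTER_CUBIC))
E
```

```text
t 20.325 pos [ 574.782 -268.299   35.932] F [0.365 0.114 0.698] w 0.34255446980231163 q [-0.612  0.571  1.533 -0.     1.038  1.264]
rot in tool [-0.     0.001 -0.001] deg 0.06703134173632652
shift, current axes [ 1.431 -0.029  5.931]  target axes [ 1.425 -0.029  5.932] world [ 1.368 -0.401 -5.932]
```

View pics/scene9b.png

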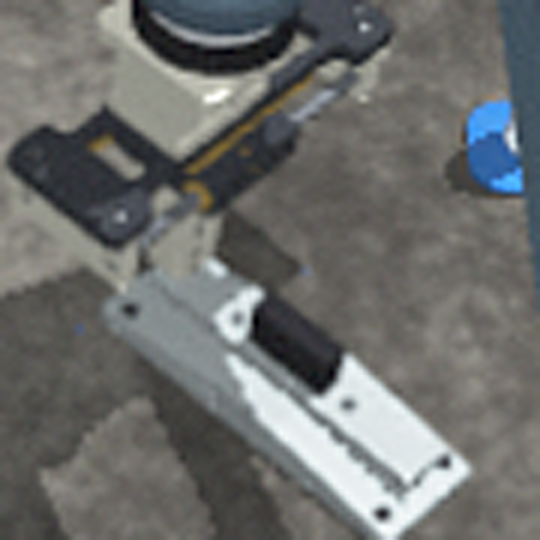

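servo_tool:
  plan:
    - [[0, 0, 3], [0, 0, 0]]
    - [[0, 0, 2], [0, 0, 0]]
    - [[0, 0, 1.5], [0, 0, 0]]
    - [[0.2, 0, 1.5], [0, 0, 0]]
    - [[0.3, 0, 1.5], [0, 0, 0]]
    - [[0.4, 0, 1.5], [0, 0, 0]]
    - [[0.3, 0, 0.8], [0, 0, 0]]
    - [[0.2, 0, 0.5], [0, 0, 0]]
    - [[0, 0, 0], [0, 0, 0]]

```text
clock: 21.5
tool_pos: [575.5, -268.4, 23.3]
tool_rot: [-3.141, 0.002, -0.305]
wrist_force: [-2.0, 0.4, 4.0]
width: 0.4
```

```bash
python3 - <<'E'
from h import *
togo(np.array([504.6,-246.2,30])+75*np.array([.954,-.3,0]),down(-0.305))
E
```

```text
t 21.5 pos [ 575.549 -268.384   23.288] F [-2.022  0.432  4.01 ] w 0.4111975934528917 q [-0.611  0.588  1.539 -0.     1.017  1.265]
rot in tool [-0.     0.002 -0.   ] deg 0.14683003928763394
shift, current axes [ 0.652  0.118 -6.713]  target axes [ 0.668  0.121 -6.712] world [ 0.601 -0.316  6.712]
```

servo_tool:
  plan:
    - [[0, 0, 0.5], [0, 0, 0]]
    - [[0, 0, 0.2], [0, 0, 0]]
    - [[0, 0, 0], [0, 0, 0]]

```text
clock: 21.88
tool_pos: [575.6, -268.4, 23.1]
tool_rot: [-3.141, 0.002, -0.305]
wrist_force: [-2.9, 0.7, 7.7]
width: 0.6
```

```bash
python3 - <<'E'
from h import *
togo(np.array([504.6,-246.2,30])+75*np.array([.954,-.3,0]),down(-0.305))
p,c=snap("scene","scene10");x,y,w,h=270,80,90,90
cv2.imwrite("pics/scene10b.png",cv2.resize(p[y:y+h,x:x+w,::-1],None,fx=6,fy=6,interpolation=cv2.INTER_CUBIC))
E
```

```text
t 21.875 pos [ 575.578 -268.44    23.124] F [-2.864  0.737  7.688] w 0.5740244215423219 q [-0.611  0.588  1.54  -0.001  1.016  1.265]
rot in tool [-0.     0.002 -0.   ] deg 0.13103271812578154
shift, current axes [ 0.608  0.074 -6.877]  target axes [ 0.624  0.076 -6.876] world [ 0.572 -0.26   6.876]
```

View pics/scene10b.png

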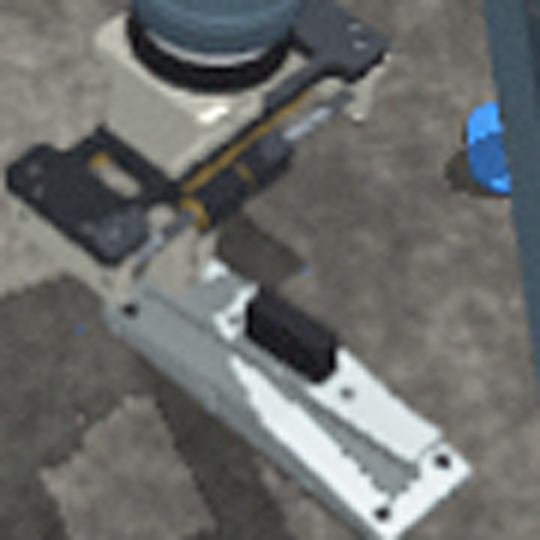

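servo_tool:
  plan:
    - [[0, 0, 0.3], [0, 0, 0]]
    - [[0, 0, 0], [0, 0, 0]]
    - [[0, 0, -1], [0, 0, 0]]
    - [[-0.3, 0, -1], [0, 0, 0]]
    - [[-0.3, 0, -1.5], [0, 0, 0]]
    - [[-0.4, 0, -1.5], [0, 0, 0]]
    - [[0, 0, -1.5], [0, 0, 0]]
    - [[0, 0, -2], [0, 0, 0]]
    - [[0, 0, -4], [0, 0, 0]]
    - [[0, 0, -20], [0, 0, 0]]
    - [[0, 0, -40], [0, 0, 0]]
    - [[0, 0, -40], [0, 0, 0]]

```text
clock: 23.42
tool_pos: [574.5, -268.0, 135.3]
tool_rot: [-3.141, 0.003, -0.306]
wrist_force: [0.9, 0.1, 0.6]
width: 0.6
```

servo_tool:
  plan:
    - [[0, 0, -40], [0, 0, 0]]
    - [[20, -25, -30], [0, 0, 0]]
    - [[20, -35, 0], [0, 0, 0]]
    - [[20, -40, 0], [0, 0, 0]]
    - [[0, -40, 0], [0, 0, 0]]
    - [[0, -30, 0], [0, 0, 0]]
    - [[0, -15, 0], [0, 0, 0]]
    - [[0, 0, 0], [0, 0, 0]]

```text
clock: 24.42
tool_pos: [688.0, -109.3, 204.5]
tool_rot: [-3.142, 0.002, -0.304]
wrist_force: [-0.3, -0.7, 0.9]
width: 0.3
```

```bash
python3 - <<'E'
from h import *
togo(np.array([504.6,-246.2,30]),down(-0.305))
p,c=snap("scene","scene11");x,y,w,h=280,100,80,80
cv2.imwrite("pics/scene11b.png",cv2.resize(p[y:y+h,x:x+w,::-1],None,fx=7,fy=7,interpolation=cv2.INTER_CUBIC))
p,c=snap("top","top11");cv2.imwrite("pics/top11b.png",cv2.resize(p[:,:,::-1],(800,600),interpolation=cv2.INTER_CUBIC))
E
```

```text
t 24.425 pos [ 688.01  -109.318  204.461] F [-0.328 -0.652  0.933] w 0.25921910285899824 q [-0.317  0.536  1.153  0.     1.455  1.558]
rot in tool [-0.     0.002  0.001] deg 0.14211638576746824
shift, current axes [-133.602  185.536  174.756]  target axes [-133.84   185.642  174.461] world [-183.41  -136.882 -174.461]
```

View pics/scene11b.png

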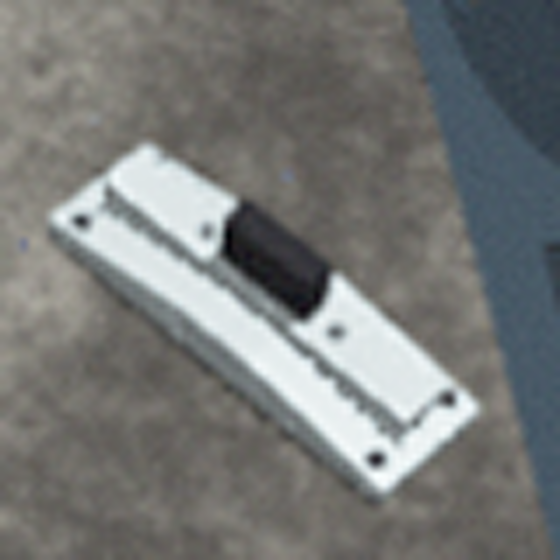

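View pics/top11b.png

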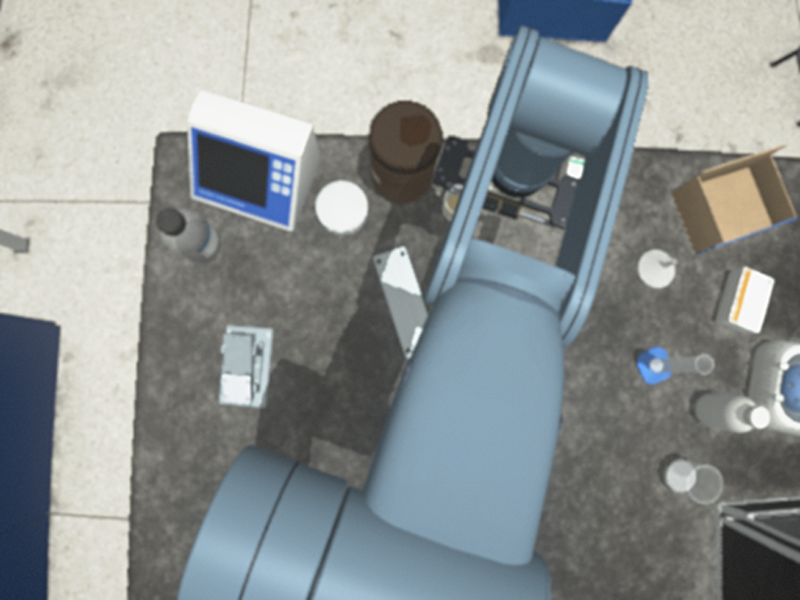

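```bash
python3 - <<'E'
from h import *
p,c=load("scene11");cv2.imwrite("pics/scene11c.png",cv2.resize(p[:,:,::-1],(800,600)))
# level check: bar end points, scene: predicted pixel of bar top corners (+y side) if level
u=np.array([np.cos(.305),-np.sin(.305),0]);v=np.array([np.sin(.305),np.cos(.305),0])
cen=np.array([503,-244.8,30])
for a in(-85,85): print((proj(c,cen+a*u+12*v)-[280,100]+.5)*7)
E
```

```text
[[404.658 425.535]]
[[100.249 182.787]]
```

View pics/scene11c.png

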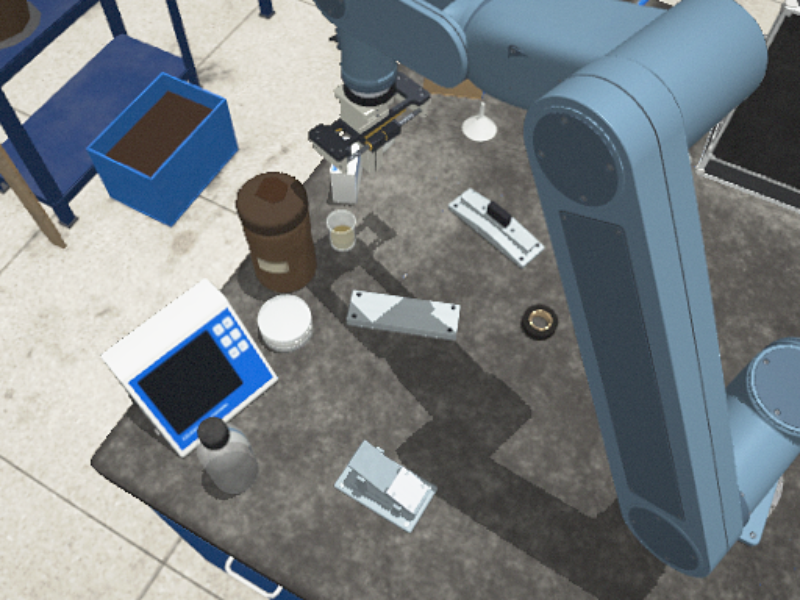

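The predicted corners of a level bar, (405,426) and (100,183), match the ones seen at about (402,424) and (103,186). The plates and bystanders sit at the same pixels as at the start, and the arm is clear of everything.

```bash
python3 -c "
from h import *
print(order.close_job())"
```

```text
the job is handed in; nothing more can be done
None
```

I drew the straightedge about 62 mm straight up the sleeve, levelled it, laid it grip upward along the middle of the bowed plate and let go of it. I then pressed its near end down onto the plate (wrist force about 12 N). It swung back, and I pressed the far end down the same way (about 8 N when last read, then 0.3 mm further). I lifted clear and handed the job in at about 24.5 s.

**Last checks:**
- **Position:** while still held just above the plate, the bar was within about 0.5 mm of the plate's middle along its length and across it. Its near end looked unmoved after release and after the presses.
- **Pressing:** the pictures show the bar tipped at each end in turn, with the tool stopping firmly at about z = 23 mm both times.
- **Balance:** after the last press its visible corners match a level bar to within half a pixel.
- **Surroundings:** both plates, the petri dishes, the beaker and the tape are at the same image positions as at the start. The wrist force is back to noise level.

**Disagreements:**
- **Bowed plate:** the two cameras disagreed by about 2 mm on its position. I aimed between them and checked the bar against the plate in a single picture. In that picture the bar's far-side corner was hard to see, white against white, so the sideways figure rests on the other corner.
- **Drawing out:** early in the pull the bar pressed into the board with about 9 N. I eased it off by 0.5 mm and the rest came out freely.

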